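# Shim the rocking balance

## Robot

A 6-joint arm with a two-finger parallel gripper is mounted at the origin on a cart in front of the work surface, level with it; the furniture and walls round the work are solid. World frame = base frame: x ahead of the robot, y to its left, z up, the work surface at z = 0. Lengths are in mm, angles in rad, forces in N, time in s.
With the tool pointing down it reaches from about 275 to 825 mm from the base axis. Payload 4.9 kg.
Tool frame: the origin (TCP) lies at the very end of the fingers, on their centre line; the grasp point (between the pads) lies 19 mm behind it; z points along the fingers, y is the line along which they close (so a half turn about z gives the same grasp; the last joint's range is limited). The gripper opens to 85 mm and grips with 20 to 120 N. Pads are 22 mm wide; open, the fingers measure 114 mm over their backs; the gripper's body (76 mm by 85 mm) begins 54 mm behind the grasp point. The pads swing forward as they close: fully open they stand 13 mm farther back than shut.
Start: joints at [1.083, 0.326, -0.193, 1.052, 0, 1.437], TCP at [190.551, 515.954, 231.281] pointing down, gripper open.
Joint ranges: [-2.65, 2.65], [-0.97, 1.79], [-1.3, 1.35], [-1.93, 2.1], [-1.47, 1.37], [-3.14, 3.14]. Speed limits (rad/s): [2.57, 2.57, 3.14, 3.14, 3.14, 3.14].

## Interface

Orientations are given as [roll, pitch, yaw] about the fixed x, y, z axes, in that order (R = Rz(yaw) Ry(pitch) Rx(roll)).
In Python, from bench import bot, solve_ik, imaging gives the robot as it stands. Calls block until the motion is done:
- bot.move_ptp(position, orientation): joint-space move of the TCP to a pose.
- bot.movel(position, rot=None, max_speed=150, threshold=None): straight line of the TCP; rot=None keeps the orientation; max_speed is the mean speed in mm/s. With threshold (N) it stops when the force on the tool has changed by that much, and returns True; else False.
- bot.move_j(angles): joint-space move.
- bot.grip(opening, effort=None): opening from 0.0 (shut) to 1.0 (fully open); effort is the grip in N (None keeps the last); returns when the fingers have stopped.
- bot.dwell(seconds).
- solve_ik(position, orientation): joint angles nearest the present ones, or None.
- bot.get_state(): the state.
- imaging.capture(name): name is "scene" or "top"; returns the picture (420x560x3 uint8, blue, green, red); there is no depth.
- imaging.camera_model(name): a dict with "K" (3x3 intrinsics, pixels), "k1" (the pictures are not rectified: a ray, as slopes to the right and down, at radius r is drawn at 1 + k1 r^2 times it, then the intrinsics apply), "position" and "rotation" of the camera in the world. Camera axes: x right, y up, looking along -z (the intrinsics and any distortion apply to the point x, -y, -z); pixel columns grow to the right and rows downward; lengths in mm; the calibration is good to about 2 mm. A picture is of the moment at which its call begins. camera_model takes no time and is no camera call.
A pose or a line that the arm cannot do raises bot.IKError and nothing moves.
- bot.sign_off(): hands the job in; it is judged then, once.
The state is a dict: "t": time; "qpos": joint angles; "joint_velocities": joint speeds; "effort": joint torques, N m; "tcp_pos": TCP position; "orientation": TCP orientation; "contact_force": force on the tool from outside, world axes, zero at the start; "wrist_torque": the same for the moment, N m; "opening": opening from 0.0 (shut) to 1.0 (fully open); "gripper_force": force on a finger pad.
Only numpy, scipy, OpenCV 4.12 (cv2) and the standard library are available. Lean on these libraries where they do the work, as an engineer would, in place of code of your own. Each camera call takes 0.05 s, during which the arm holds its last target. There are 200 camera calls.

## Task

The small lab balance on the worktop rocks, because its left foot on the side nearest the robot is too short. Without grasping or lifting anything, push the orange wedge with the fingertips, thin end first, under that short foot until the balance stands level and no longer rocks, with the wedge bearing under the short foot and the foot diagonally opposite firmly down on the worktop; then move the fingers clear. Keep the robot off the balance, do not shove the balance along the worktop, and leave the other things where they are.

Things in the scene. Friction and masses are not known exactly. Their poses are not given: they have to be found in the camera images.
- balance: white and grey lab balance with a round steel pan, loose, about 1.6 kg, 200 (x) by 170 (y) by 71 mm. Origin: centre of the footprint in the plane of its good feet's undersides. x points from its front (key panel, facing the robot) to its back, y to its left, z up; vertical when level. Four black feet at x = +-80, y = +-65 mm; case underside 18 mm above the origin
- short_foot: short front left foot of the balance: black disc 22 mm in diameter, flat below over 12 mm and bevelled outside that (rising 2.5 mm), so a thin edge slips under. Origin: centre of its underside, 8 mm above the plane of the other feet. At the start it rests on the worktop, the balance leaning 0.078 rad; it carries only 2 to 3 N until level, then the wedge meets far more resistance
- opposite_foot: good foot at the back right of the balance, diagonally opposite, black, 22 mm in diameter. Origin: centre of its underside; about 8 mm in the air (or a little more) at the start, at worktop height when the balance is level
- wedge: loose smooth orange wedge with black ribs, about 60 g, lying flat, 90 (x) by 44 (y) mm, 1 mm thick at the thin edge (+x end), rising evenly to 16 mm at the back. Origin: centre of its underside. Centre of mass 16 mm from it towards the back. Starts in front of the short foot, thin edge 20 to 45 mm short of it, up to 30 mm off to a side, turned up to 0.12 rad from the balance's direction
- wedge_thin_edge (a point): middle of the wedge's thin edge, at its underside. The balance comes level when the short foot's centre is about 36 mm behind this edge (along the wedge's x); at 37 to 38 mm the wedge sits firmly home and jams. Pushing on from there (over some 8 N) only shoves the balance along. The foot must be over the wedge's width
- wedge_back (a point): middle of the wedge's upright back face, 8 mm above its underside: the face to push on, 44 mm wide and 16 mm high
- timer: loose small grey bench timer, 64 x 64 x 19 mm, bystander. Origin: centre of its underside
- coverglass_box: loose white carton of cover glasses, 55 x 55 x 22 mm, bystander. Origin: centre of its underside
- cassette_3: loose white test cassette, 70 x 20 x 5 mm, bystander. Origin: centre of its underside
- cassette_4: loose white test cassette, 70 x 20 x 5 mm, bystander. Origin: centre of its underside
- strip_bottle: loose dark canister of test strips, 44 mm in diameter, 122 mm tall, bystander. Origin: centre of its underside
There are look-alikes about, which are no part of the job. Several things have the shape of the wedge; the one meant has the colours described above.

How it is judged:
By the outcome, as a careful person would: the job done as asked, in the order asked, and still so for the second after the job is handed in, with the robot touching nothing.
It also fails if it takes over 67 s, if anything falls off the work surface, if the arm or the gripper's body presses on something with over 40 N, if the wrist force passes 120 N, or if a joint passes its speed limit or range.

## Working session

There is one attempt and no reset: what is moved stays moved. The work goes in short steps, each a Python script; the robot and the scene stay as the last script left them, time stands still between calls to the robot, and variables do not carry over. Pictures are saved under pics/ and viewed, at most 10 in all, crops included, and the job is handed in when it is done.

```bash
mkdir -p pics; cat > h.py <<'E'
import numpy as np, cv2
from bench import bot, solve_ik, imaging
def cam(n):
    m=imaging.camera_model(n); return np.array(m["K"],float),float(m["k1"]),np.array(m["position"],float),np.array(m["rotation"],float)
def ray(n,uv):
    K,k1,p,R=cam(n)
    und=cv2.undistortPoints(np.array(uv,float).reshape(-1,1,2),K,np.array([k1,0,0,0,0.]),).reshape(-1,2)
    d=np.c_[und[:,0],-und[:,1],-np.ones(len(und))]@R.T
    return p,d
def plane(n,uv,z=0.):
    p,d=ray(n,uv); return p+d*((z-p[2])/d[:,2:])
def proj(n,P):
    K,k1,p,R=cam(n); c=(np.atleast_2d(P)-p)@R
    s=np.c_[c[:,0]/-c[:,2],-c[:,1]/-c[:,2]]; s*=1+k1*(s**2).sum(1,keepdims=True)
    return s@K[:2,:2].T+K[:2,2]
def shot(n,f=None):
    im=imaging.capture(n)
    if f: cv2.imwrite(f"pics/{f}.png",im)
    return im
E
python3 - <<'E'
from h import *
a=shot("scene","s0");b=shot("top","t0")
for n in("scene","top"):
    K,k1,p,R=cam(n);print(n,K.round(1).tolist(),k1,p.round(1),R.round(3).tolist())
print(bot.get_state())
E
```

```text
scene [[500.4, 0.0, 275.2], [0.0, 500.4, 210.8], [0.0, 0.0, 1.0]] 0.028291462752051612 [ -48.3 -583.1  743. ] [0.856, 0.021, -0.96]
top [[512.4, 0.0, 281.4], [0.0, 512.4, 209.4], [0.0, 0.0, 1.0]] -0.024124028201738992 [ 427.5  -97.8 1115.1] [0.144, -0.001, -1.565]
{'t': 0.1, 'qpos': array([ 1.08281340e+00,  3.26870218e-01, -1.93496859e-01,  1.05195459e+00,
        1.63309609e-06,  1.43658990e+00]), 'joint_velocities': array([-1.15293667e-03, -2.01430286e-03,  2.72274849e-03,  1.37411098e-05,
        2.16298087e-04, -3.23274277e-04]), 'effort': array([ 7.45823272e-04, -4.44239581e+01,  2.63038731e+01,  7.83074589e-03,
       -7.94475500e-05, -9.20769935e-06]), 'tcp_pos': array([190.29488401, 515.48832227, 230.574937  ]), 'orientation': array([-3.14008125e+00, -2.05714674e-04,  2.78781599e+00]), 'contact_force': array([ 0.02531564, -0.60997886,  0.51039586]), 'wrist_torque': array([ 0.06115906, -0.00626914,  0.02156688]), 'gripper_force': 0.0, 'opening': 0.9967656684817595}
```

View pics/s0.png

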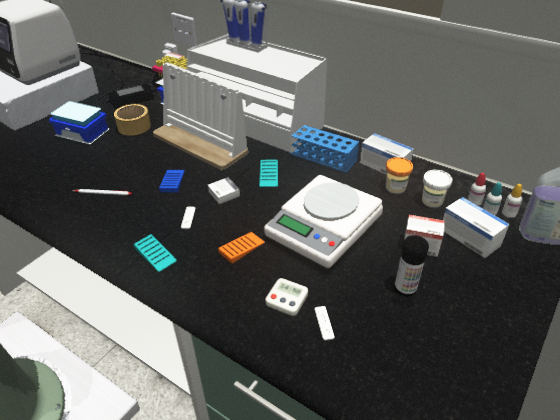

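View pics/t0.png

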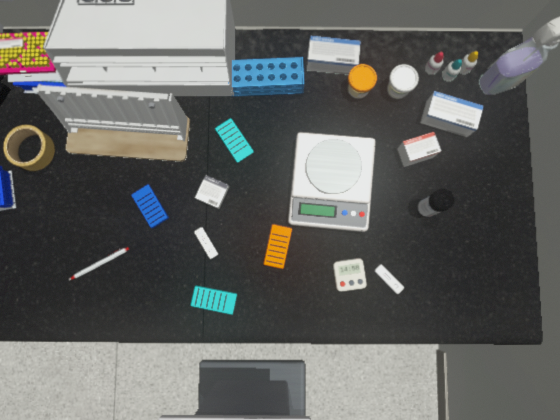

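```bash
sed -i 's/^import numpy.*/import numpy as np, cv2\nfrom scipy.spatial.transform import Rotation as Ro/; s/np.array(m\["rotation"\],float)$/Ro.from_euler("xyz",np.array(m["rotation"],float)).as_matrix()/' h.py
cat >> h.py <<'E'
def wedge(im,n,roi):
    x0,y0,x1,y1=roi; hsv=cv2.cvtColor(im,cv2.COLOR_BGR2HSV)
    m=cv2.inRange(hsv,(5,150,90),(20,255,255)); k=np.zeros_like(m);k[y0:y1,x0:x1]=255
    m=cv2.morphologyEx(m&k,cv2.MORPH_CLOSE,np.ones((7,7)))
    c=max(cv2.findContours(m,cv2.RETR_EXTERNAL,cv2.CHAIN_APPROX_NONE)[0],key=cv2.contourArea)
    return c,cv2.boxPoints(cv2.minAreaRect(c))
E
python3 - <<'E'
from h import *
a=cv2.imread("pics/s0.png");b=cv2.imread("pics/t0.png")
c,bx=wedge(b,"top",(240,210,310,280));print(bx.round(1).tolist(),plane("top",bx,8).round(1).tolist())
c,bs=wedge(a,"scene",(200,220,280,270));h=cv2.approxPolyDP(cv2.convexHull(c),2,True).reshape(-1,2);print(h.tolist(),plane("scene",h,0).round(0).tolist())
A=cv2.resize(a[165:275,205:395],None,fx=4,fy=4,interpolation=cv2.INTER_CUBIC)
B=cv2.resize(b[125:275,255:385],None,fx=4,fy=4,interpolation=cv2.INTER_CUBIC)
cv2.imwrite("pics/s0c.png",A);cv2.imwrite("pics/t0c.png",B)
E
```

```text
[[262.20001220703125, 264.3999938964844], [271.3999938964844, 223.10000610351562], [292.5, 227.8000030517578], [283.29998779296875, 269.1000061035156]] [[468.6, -57.6, 8.0], [558.1, -76.6, 8.0], [548.2, -122.4, 8.0], [458.9, -103.0, 8.0]]
[[264, 241], [233, 262], [218, 249], [249, 232]] [[551.0, -116.0, 0.0], [467.0, -99.0, 0.0], [478.0, -50.0, 0.0], [555.0, -73.0, 0.0]]
```

View pics/s0c.png

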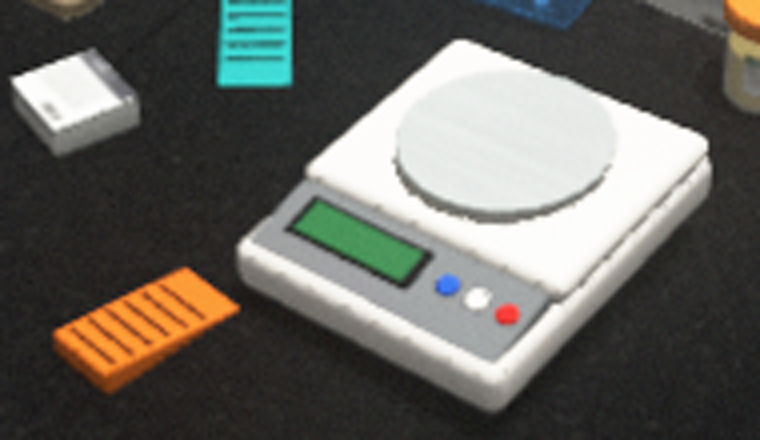

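View pics/t0c.png

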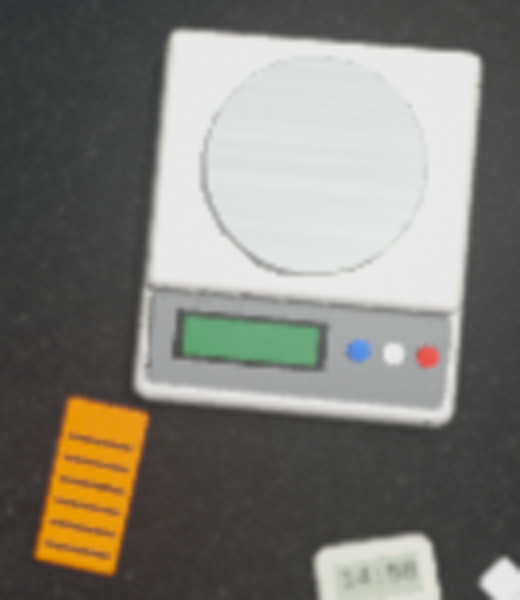

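The top view shows four wedge-shaped things: orange (278,246), teal (234,140) and (214,300), and blue (150,206). Only the orange one with black ribs fits, and the crops confirm it. Its thick back faces the robot and its thin edge faces the balance. The balance's front left corner is at about (289,224) and its front right at (368,231) in the top view.

```bash
cat >> h.py <<'E'
def balance(im,show=False):
    hsv=cv2.cvtColor(im,cv2.COLOR_BGR2HSV)
    g=cv2.GaussianBlur(im,(3,3),0).max(2).astype(float); T=110
    def sub(v):  # first rising crossing
        i=np.argmax(v>T); return i-1+(T-v[i-1])/(v[i]-v[i-1])
    fr=np.array([(u,249-sub(g[249:190:-1,u])) for u in range(300,360,2)])
    lf=np.array([(278+sub(g[r,278:330]),r) for r in range(140,214,2)])
    zf=10.+8*np.linspace(0.1,0.85,len(fr))+1.5
    F=np.vstack([plane("top",p,z) for p,z in zip(fr,zf)])
    L=plane("top",lf,25.)
    return F,L
E
python3 - <<'E'
from h import *
b=cv2.imread("pics/t0.png")
F,L=balance(b)
pf=np.polyfit(F[:,1],F[:,0],1);rf=F[:,0]-np.polyval(pf,F[:,1])
pl=np.polyfit(L[:,0],L[:,1],1);rl=L[:,1]-np.polyval(pl,L[:,0])
print("yaw front",-np.arctan(pf[0]),"left",np.arctan(pl[0]),abs(rf).max(),rl.round(1).tolist())
M=np.array([[1,-pf[0]],[-pl[0],1]]);c=np.linalg.solve(M,[pf[1],pl[1]]);print("corner",c)
for yaw in(-np.arctan(pf[0]),np.arctan(pl[0])):
    ex=np.array([np.cos(yaw),np.sin(yaw)]);ey=np.array([-ex[1],ex[0]])
    print("foot",c+20*ex-20*ey, "ctr",c+100*ex-85*ey)
# check in scene: front bottom corners
E
```

```text
yaw front -0.09490137381847162 left -0.09394850408807064 0.1551767292691011 [0.3, 0.2, 0.1, -0.1, 0.2, 0.3, 0.2, 0.0, -0.2, 0.0, 0.3, 0.1, -0.0, -0.3, -0.3, 0.1, 0.0, -0.1, -0.3, -0.5, -0.1, -0.0, -0.1, -0.3, -0.6, -0.3, -0.2, -0.3, -0.3, 0.4, 0.2, 0.3, 0.3, 0.2, 0.4, 0.3, 0.2]
corner [ 555.49982104 -110.9674109 ]
foot [ 573.51464617 -132.7725955 ] ctr [ 646.9953315  -205.06083025]
foot [ 573.53541549 -132.75541982] ctr [ 647.08494872 -204.97360424]
```

```bash
cat >> h.py <<'E'
YAW=-0.0944; FOOT=np.array([573.5,-132.7]); EX=np.array([np.cos(YAW),np.sin(YAW)]); EY=np.array([-EX[1],EX[0]])
def at(a,l,z): return [*(FOOT+a*EX+l*EY),z]
def best(pos,yaw):
    q=bot.get_state()["qpos"]; o=[]
    for k in(-1,0,1):
        y=yaw+k*np.pi; s=solve_ik(pos,[np.pi,0,y])
        if s is not None:o.append((abs(s[5]),y))
    return [np.pi,0,min(o)[1]]
def st():
    s=bot.get_state();print("t",round(s["t"],2),"tcp",s["tcp_pos"].round(1),"rel",((s["tcp_pos"][:2]-FOOT)@np.c_[EX,EY]).round(1),"F",s["contact_force"].round(1),"op",round(s["opening"],2))
E
python3 - <<'E'
from h import *
bot.grip(0.0)
p=at(-84.5,105,150); o=best(p,YAW+np.pi/2); print(o)
bot.move_ptp(p,o); st()
bot.movel(at(-84.5,105,4),max_speed=120); st()
bot.movel(at(-84.5,70,4),max_speed=80); st()
a=shot("scene","s1");b=shot("top","t1")
A=cv2.resize(a[165:275,205:335],None,fx=3,fy=3);B=cv2.resize(b[180:290,230:360],None,fx=3,fy=3)
cv2.imwrite("pics/c1.png",np.hstack([A,B]))
E
```

```text
[3.141592653589793, 0, 1.4763963267948965]
t 3.1 tcp [499.4 -19.4 150.1] rel [-84.5 105.8] F [ 0.5  0.3 -0.4] op -0.0
t 4.47 tcp [499.9 -20.3   4.6] rel [-83.9 105. ] F [ 0.5 -0.2  0.5] op -0.0
t 5.06 tcp [495.9 -55.5   4. ] rel [-84.6  69.5] F [-0.4 -0.1  0.8] op 0.0
```

View pics/c1.png

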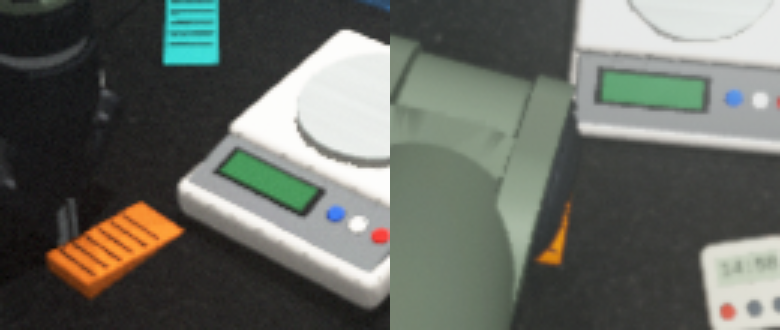

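The fingers stand just left of the wedge, at about (66,225) in the left half of the crop, clear of the balance. I'll push sideways now.

```bash
cat >> h.py <<'E'
def look(tag,roi=(225,170,320,300)):
    b=shot("top",tag); c,bx=wedge(b,"top",roi)
    P=plane("top",bx,8)[:,:2]; r=(P-FOOT)@np.c_[EX,EY]; r=r[np.argsort(r[:,0])]
    back=r[:2].mean(0);thin=r[2:].mean(0);print("back",back.round(1),"thin",thin.round(1),"yawrel",np.arctan2(*(thin-back)[::-1]).round(3),"len",np.linalg.norm(thin-back).round(1))
E
python3 - <<'E'
from h import *
bot.movel(at(-84.5,33,4),max_speed=40); st()
bot.movel(at(-84.5,70,4),max_speed=120)
bot.movel(at(-84.5,70,80),max_speed=200)
p=at(-170,0,80)
bot.move_ptp(p,best(p,YAW)); st()
look("t2"); shot("scene","s2")
E
```

```text
t 6.23 tcp [492.5 -91.8   4. ] rel [-84.5  33.1] F [-0.6 -0.4  0.1] op 0.0
t 8.78 tcp [ 404.1 -116.5   79.6] rel [-170.2    0.2] F [-0.1 -0.3 -1.3] op 0.0
back [-105.9   -4.3] thin [-19.7   4.1] yawrel 0.096 len 86.5
```

```bash
python3 - <<'E'
from h import *
a=cv2.imread("pics/s2.png");b=cv2.imread("pics/t2.png")
A=cv2.resize(a[175:275,205:335],None,fx=3,fy=3);B=cv2.resize(b[190:290,230:360],None,fx=3,fy=3)
cv2.imwrite("pics/c2.png",np.hstack([A,B]))
E
```

```text
(no output)
```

View pics/c2.png

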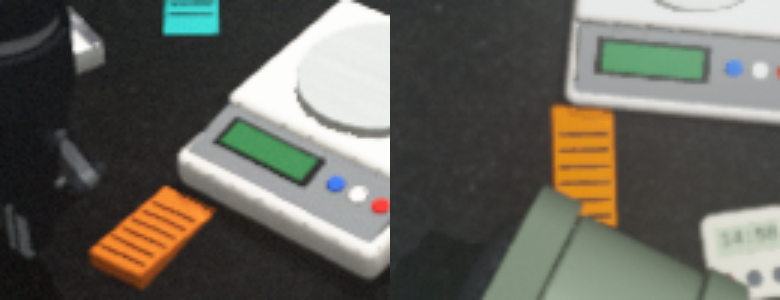

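The wedge was pushed across and now lies almost in line with the foot. It is turned about 0.1 too far, its left back corner hidden by the wrist. Pushing on the back with two spread fingertips should square it up.

```bash
python3 - <<'E'
from h import *
bot.grip(0.3)
p=at(-150,-2,80); bot.movel(p,best(p,YAW),max_speed=150)
bot.movel(at(-150,-2,2.5),max_speed=120); st()
bot.movel(at(-108,-2,2.5),max_speed=40); st()
a=shot("scene","s3")
bot.movel(at(-210,-2,60),max_speed=200)
look("t3");st()
b=cv2.imread("pics/t3.png")
A=cv2.resize(a[175:275,205:335],None,fx=3,fy=3);B=cv2.resize(b[190:290,230:360],None,fx=3,fy=3)
cv2.imwrite("pics/c3.png",np.hstack([A,B]))
E
```

```text
t 10.33 tcp [ 424.  -120.6    2.8] rel [-150.   -2.] F [-0.4 -0.3  0.3] op 0.3
t 11.53 tcp [ 465.5 -124.4    2.4] rel [-108.3   -1.9] F [-1.2  0.9 -1.1] op 0.3
back [-98.3  -5.2] thin [-18.   -2.5] yawrel 0.034 len 80.3
t 12.37 tcp [ 365.6 -115.5   60. ] rel [-208.6   -2.5] F [0.6 0.2 0.8] op 0.3
```

View pics/c3.png

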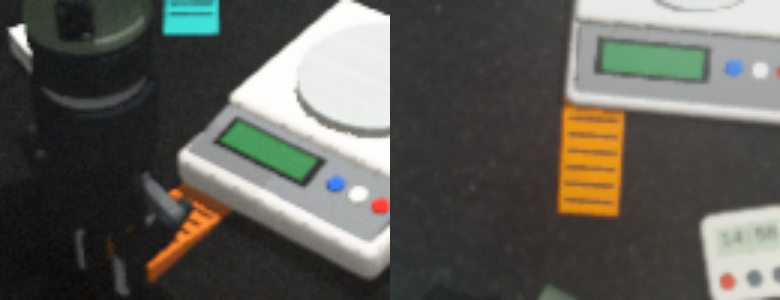

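The wedge is square to the balance to about 0.03, some 4 mm right of centre and with its thin edge about 8 mm short of the foot. Next is the main push, with the force logged.

```bash
python3 - <<'E'
from h import *
bot.movel(at(-135,-4.5,2.5),max_speed=200)
bot.dwell(0.2); f0=bot.get_state()["contact_force"]
bot.movel(at(-112,-4.5,2.5),max_speed=80)
bot.movel(at(-75,-4.5,2.5),max_speed=30); st()
for a in np.arange(-74,-65.9,1.0):
    bot.movel(at(a,-4.5,2.5),max_speed=15); bot.dwell(.1)
    s=bot.get_state(); f=-(s["contact_force"]-f0)[:2]@EX
    print(a,((s["tcp_pos"][:2]-FOOT)@EX).round(1),f.round(1),s["t"].round(1))
    if f>7: break
shot("scene","s4");b=shot("top","t4")
F,L=balance(b);print((F[:,:2]-FOOT).mean(0)@np.c_[EX,EY],(L[:,:2]-FOOT).mean(0)@np.c_[EX,EY])
E
```

```text
t 15.02 tcp [ 498.5 -130.1    2.6] rel [-74.9  -4.5] F [-0.7  0.4 -0.5] op 0.3Traceback (most recent call last):
  File "<stdin>", line 9, in <module>
AttributeError: 'float' object has no attribute 'round'
```

```bash
cat >> h.py <<'E'
def corners(im):  # LCD, buttons centroids as balance markers in image
    hsv=cv2.cvtColor(im,cv2.COLOR_BGR2HSV); out=[]
    for lo,hi in(((50,120,60),(75,255,255)),((105,150,120),(125,255,255)),((175,150,120),(180,255,255))):
        m=cv2.inRange(hsv,lo,hi); n,l,s,c=cv2.connectedComponentsWithStats(m)
        k=[i for i in range(1,n) if 8<s[i][4] and np.hypot(*(c[i]-np.array([310,230])))<40]
        out.append(c[max(k,key=lambda i:s[i][4])].round(2).tolist() if k else None)
    return out
E
python3 - <<'E'
from h import *
print("s0",corners(cv2.imread("pics/s0.png")))
f0=np.array([-.3,0,0])
for a in np.arange(-74,-63.9,1.0):
    bot.movel(at(a,-4.5,2.5),max_speed=15); bot.dwell(.1)
    s=bot.get_state(); f=-(s["contact_force"]-f0)[:2]@EX
    print(a,((s["tcp_pos"][:2]-FOOT)@EX).round(1),f.round(1),round(s["t"],1),corners(shot("scene")))
    if f>6: break
shot("scene","s4")
E
```

```text
s0 [[294.24, 224.83], [316.33, 235.94], None]
-74.0 -74.1 2.9 15.7 [[295.41, 223.36], [318.12, 235.59], None]
-73.0 -72.7 0.9 16.1 [[295.44, 223.22], [318.12, 235.59], None]
-72.0 -71.9 1.5 16.5 [[295.36, 223.17], [318.12, 235.59], None]
-71.0 -70.9 1.7 16.9 [[295.62, 223.16], [318.22, 235.5], None]
-70.0 -69.9 1.8 17.3 [[295.67, 223.2], [318.22, 235.5], None]
-69.0 -68.9 1.4 17.7 [[295.49, 223.04], [318.22, 235.5], None]
-68.0 -67.9 2.3 18.1 [[295.55, 223.0], [318.22, 235.5], None]
-67.0 -66.9 1.6 18.5 [[295.57, 222.95], [318.22, 235.5], None]
-66.0 -65.9 1.4 18.9 [[295.73, 223.0], [318.22, 235.5], None]
-65.0 -64.9 1.3 19.3 [[295.69, 222.92], [318.5, 235.5], None]
-64.0 -64.0 1.3 19.7 [[295.75, 222.87], [318.5, 235.5], None]
```

```bash
python3 - <<'E'
from h import *
f0=np.array([-.3,0,0])
for a in np.arange(-63.5,-58.4,0.5):
    bot.movel(at(a,-4.5,2.5),max_speed=10); bot.dwell(.15)
    s=bot.get_state(); f=-(s["contact_force"]-f0)[:2]@EX
    print(a,((s["tcp_pos"][:2]-FOOT)@EX).round(1),f.round(1),round(s["t"],1),corners(shot("scene"))[:2])
    if f>5: break
E
```

```text
-63.5 -63.6 2.8 20.2 [[295.77, 222.84], [318.5, 235.5]]
-63.0 -62.9 2.2 20.7 [[295.72, 222.84], [318.5, 235.44]]
-62.5 -62.6 3.3 21.1 [[295.88, 222.89], [318.5, 235.5]]
-62.0 -62.3 3.8 21.6 [[295.76, 222.86], [318.5, 235.5]]
-61.5 -62.0 4.7 22.0 [[295.76, 222.81], [318.5, 235.5]]
-61.0 -61.9 6.1 22.5 [[295.72, 222.85], [318.63, 235.47]]
```

The force climbs steeply while the arm's advance stalls, so the wedge is jamming home. I'll back off and check.

```bash
python3 - <<'E'
from h import *
bot.movel(at(-100,-4.5,2.5),max_speed=60)
bot.movel(at(-230,-4.5,90),max_speed=200); st()
a=shot("scene","s5"); look("t5"); b=cv2.imread("pics/t5.png")
g=[x for x in (cv2.imread("pics/s0.png"),a)]
print(corners(a))
F,L=balance(b);Fr=(F[:,:2]-FOOT)@np.c_[EX,EY];Lr=(L[:,:2]-FOOT)@np.c_[EX,EY]
print("front",Fr[:,0].mean(),np.polyfit(Fr[:,1],Fr[:,0],1)[0],"left",Lr[:,1].mean())
A=np.vstack([cv2.resize(x[170:270,210:390],None,fx=3,fy=3)[:300] for x in g]);cv2.imwrite("pics/c5.png",np.hstack([A,cv2.resize(b[120:270,260:345],None,fx=3,fy=4)]))
E
```

```text
t 24.25 tcp [ 345.1 -115.9   90. ] rel [-229.    -4.9] F [ 0.5  0.2 -0.1] op 0.3
back [-52.1  -5.1] thin [-18.5  -5.2] yawrel -0.004 len 33.6
[[295.77, 222.85], [318.5, 235.5], None]
front -23.80280055829098 -0.21656881277042742 left 17.469685707567102
```

View pics/c5.png

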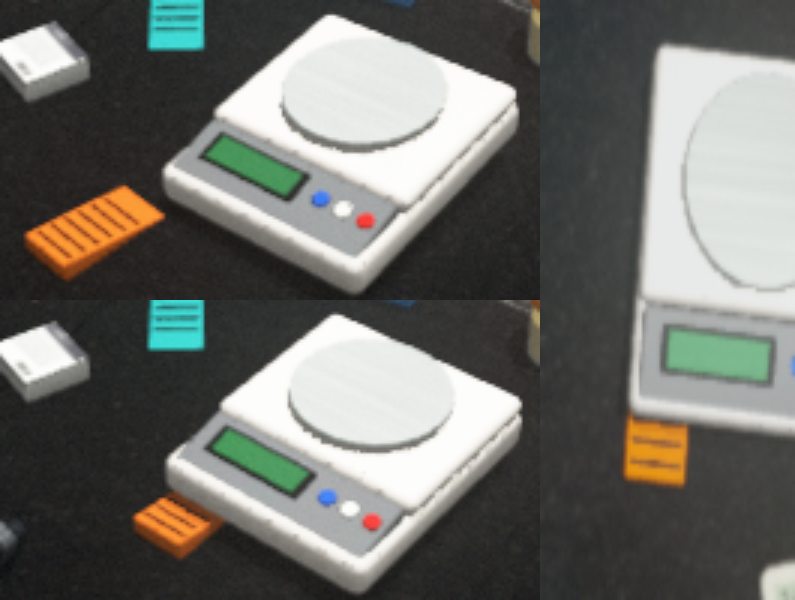

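The wedge's back now sits about 52 mm ahead of the foot centre (depth about 37.9 mm), and it held there after release. The display and buttons stopped moving as the force jumped from about 1.5 to 6 N. The back right corner has come down, and the neighbours visible in the crop have not moved. Handing in.

```bash
python3 -c "
from bench import bot
print(bot.sign_off())"
```

```text
the job is handed in; nothing more can be done
None
```

I pushed the orange wedge about 38 mm under the short foot, until the force jumped from about 1.5 to 6 N. By that and the camera views the balance stands level (rocking not tested directly), the fingers are clear, and I handed the job in shortly after 24 s.

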